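Lay the tape roll down and shut the parts cabinet

TASK

The two outer drawers in the top row of the small-parts cabinet were left pulled out, and a roll of black tape standing on edge in one of them is too tall for that drawer to go in. With the fingertips only, picking nothing up, tip the roll over so that it lies flat in its drawer, and push both drawers fully home with their contents in them. Leave the tin on top of the cabinet, the glue bottle and the brass knob where they are.

Things in the scene. Friction and masses are not known exactly. Their poses are not given: they have to be found in the camera images.
- parts_cabinet: Dark small-parts cabinet, 4 rows of 3 clear drawers, 150 (x) x 245 (y) x 210 mm, fixed. Origin on the bench under it; own -x is the way drawers come out, towards the robot; y to the robot's left. Front face at own x = -69 mm. Edge over the top row's openings: underside 205, upper face 209 mm above the bench. Only the two outer drawers of the top row move; both start 78 to 90 mm out.
- parts_cabinet_drawer_30 (a joint): How far the left (+y) drawer of the top row is out, m: 0 fully home, 0.09 fully out. It slides along the cabinet's own x, runs easily (about 1 N) and stays where it is left.
- parts_cabinet_drawer_32 (a joint): The same for the right (-y) drawer of the top row.
- left_drawer_front (a point): Left top drawer: middle of its front panel's outer face, 189 mm above the bench; moves with the drawer (own x -68 mm in the cabinet's frame when home). Clear plastic; front panel 74 mm wide, 2 thick, upper edge 202 mm above the bench; inside 70 wide, 132 long; floor 158, side wall tops 190 mm above the bench. Pull lip 40 mm wide stands 13 mm out of the front, 169 to 176 mm above the bench.
- right_drawer_front (a point): The same point on the right top drawer, which is the same size.
- tape_roll: Black tape roll, 64 mm wide, 19 thick, 40 to 85 g, on its rim across one open drawer, its top 222 mm above the bench, 4 to 19 mm behind the front panel and 49 to 52 mm before the cabinet's face. Origin: centre of its back face (towards the cabinet); own z, the roll's axis, points out of the cabinet, and up once tipped inwards. Tipped inwards it clears the opening; outwards it leans on the panel.
- bearing: Steel ball bearing, 35 mm in diameter, 11 mm thick, 45 g, lying flat in the other open drawer; goes in with it. Origin: centre of its underside.
- file_box: Grey tin, 132 x 72 x 22 mm, lying loose on top of the cabinet in its rear part. Leave it. Origin: centre of its underside.
- glue_bottle: Yellow glue bottle with a red nozzle, 41 x 62 x 200 mm, standing on the bench left of the cabinet. Leave it. Origin: centre of its underside.
- brass_knob: Brass knob, 56 mm in diameter, 46 mm tall, standing on the bench in front of the cabinet, below the drawers. Leave it. Origin: centre of its underside.

How it is judged:
By the outcome, as a careful person would: the job done as asked, in the order asked, and still so for the second after the job is handed in, with the robot touching nothing.
It also fails if it takes over 48 s, if anything falls off the work surface, if the arm or the gripper's body presses on something with over 40 N, if the wrist force passes 120 N, or if a joint passes its speed limit or range.

ROBOT

A 7-joint arm with a two-finger parallel gripper is mounted at the origin on a cart in front of the work surface, level with it; the furniture and walls round the work are solid. World frame = base frame: x ahead of the robot, y to its left, z up, the work surface at z = 0. Lengths are in m, angles in rad, forces in N, time in s.
With the tool pointing down it reaches from about 0.35 to 0.9 m from the base axis. Payload 8.1 kg.
Tool frame: the origin (TCP) lies where the fingers leave the gripper's body, on its centre line; the fingertips stand 66 mm ahead of it and the grasp point (between the pads) lies 47 mm ahead of it; z points along the fingers, y is the line along which they close (so a half turn about z gives the same grasp; the last joint's range is limited). The gripper opens to 92 mm and grips with 3 to 60 N. Pads are 19 mm wide; open, the fingers measure 130 mm over their backs; the gripper's body (75 mm by 190 mm) begins 47 mm behind the grasp point.
Start: joints at [1.232, 0.434, 0.025, 1.573, -0.012, 1.134, -0.075], TCP at [0.146, -0.608, 0.292] pointing down, gripper open.
Joint ranges: [-2.62, 2.62], [-0.44, 2.09], [-1.27, 1.32], [0.08, 2.57], [-1.32, 4.46], [0.12, 2], [-2.74, 2.74]. Speed limits (rad/s): [2.22, 2.22, 3.01, 3.01, 3.14, 3.14, 3.14].

INTERFACE

Orientations are given as a rotation vector (axis times angle).
In Python, from cell import arm gives the robot as it stands.
- The arm moves only by the tool send_rows, never from a script. Its argument "motion" is text: rows parted by semicolons, each of 7 numbers parted by spaces: the closure, from 0 (fully open) to 1 (shut), then the shift along the world's x, y, z in m, then the turn, a rotation vector about the world's x, y, z in degrees. A call has 1 to 5 rows; each row shifts and turns the commanded pose from where the row before left it; what a row does not reach is not made up. A row lasts 1/8 s, in which the tool goes at most 62.5 mm and 10.7 degrees, less where a joint would pass 70% of its speed; a pose out of reach is approached as far as the arm can. A call is refused whole if a number of a shift passes 0.0625 or a number of a turn 10.7, either way. A call with a gripper value outside its range is refused whole. The fingers move at their own pace and stop on an object; "force" is the grip in N (left out, the last holds). Time passes only in rows, so rows that do not move let the fingers close. It gives the time, the measured TCP pose, the force, the opening and the grip force at its end, in the units of the state.
- arm.observe(): the state, without advancing time (a new reading comes with each control period).
- arm.get_image(name): name is "scene" or "top" or "wrist"; returns (picture, depth): 400x640x3 uint8, blue, green, red; 400x640 float32, m along the optical axis (not along the pixel's ray), 0 where there is no reading.
- arm.camera_model(name): a dict with "fx", "fy", "cx", "cy" (pixels), "view" (4x4, takes a point from world to camera coordinates). Camera axes: x right, y down, z forward; pixel columns grow to the right and rows downward; lengths in m; the calibration is good to about 2 mm. A picture is of the moment at which its call begins: read the wrist's pose just before it. camera_model takes no time and is no camera call; for the wrist camera it gives the pose at the moment of the call.
- arm.sign_off(): hands the job in; it is judged then, once.
The state is a dict: "clock": time; "joints": joint angles; "dq": joint speeds; "joint_efforts": joint torques, N m; "position": TCP position; "ee_rot": TCP orientation; "force": force on the tool from outside, world axes, zero at the start; "ft_torque": the same for the moment, N m; "width": opening from 0.0 (shut) to 1.0 (fully open); "gripper_force": force on a finger pad.
Only numpy, scipy, OpenCV 4.12 (cv2) and the standard library are available. Lean on these libraries where they do the work, as an engineer would, in place of code of your own. Each camera call takes 0.05 s, during which the arm holds its last target. There are 200 camera calls.

## Working session

There is one attempt and no reset: what is moved stays moved. The work goes in short steps, Python scripts to look and compute and a tool call to move; the robot and the scene stay as the last step left them, time stands still between calls to the robot, and variables do not carry over. Pictures are saved under pics/ and viewed, at most 10 in all, crops included, and the job is handed in when it is done.

Besides the shell and the picture viewer there is one more tool, called as name(argument=value, ...) on one line, values as JSON. send_rows: Moves the arm, as the interface text tells. Its arguments: {"type":"object","properties":{"motion":{"type":"string"},"force":{"type":"number"}},"required":["motion"]}

```bash
mkdir -p pics; cat > h.py <<'E'
import numpy as np, cv2
from cell import arm
def snap(n,f):
    m=arm.camera_model(n); p,d=arm.get_image(n); cv2.imwrite('pics/%s.png'%f,p); np.savez('pics/%s.npz'%f,d=d,V=m['view'],k=[m['fx'],m['fy'],m['cx'],m['cy']]); return p,d
def world(f,u,v,r=1,z=None):
    q=np.load('pics/%s.npz'%f); fx,fy,cx,cy=q['k']; V=q['V']; 
    ray=np.array([(u-cx)/fx,(v-cy)/fy,1.]); I=np.linalg.inv(V)
    if z is not None:
        R=I[:3,:3]@ray; return I[:3,3]+R*(z-I[2,3])/R[2]
    w=q['d'][v-r:v+r+1,u-r:u+r+1]; w=w[w>0]
    return (I@np.r_[ray*np.median(w),1])[:3] if w.size else None
E
python3 - <<'E'
from h import *
for n in('scene','top'): snap(n,n+'0')
o=arm.observe(); print({k:np.round(v,3) for k,v in o.items()})
for n in('scene','top'): print(np.round(np.linalg.inv(arm.camera_model(n)['view']),3))
E
```

```text
{'clock': np.float64(0.1), 'joints': array([ 1.232,  0.435,  0.025,  1.574, -0.012,  1.134, -0.075]), 'dq': array([-0.001, -0.002, -0.   , -0.001, -0.001,  0.   , -0.001]), 'joint_efforts': array([ 3.0000e-03, -6.6912e+01,  9.8800e-01, -3.1514e+01, -6.1000e-02,
        3.7000e-02,  0.0000e+00]), 'position': array([ 0.146, -0.607,  0.292]), 'ee_rot': array([-3.118, -0.369,  0.   ]), 'force': array([ 0.686, -0.956,  0.057]), 'ft_torque': array([ 0.032, -0.029,  0.044]), 'gripper_force': np.float64(0.0), 'width': np.float64(1.002)}
[[ 0.459 -0.673  0.58   0.12 ]
 [-0.889 -0.348  0.299 -0.275]
 [ 0.001 -0.652 -0.758  0.791]
 [ 0.     0.     0.     1.   ]]
[[ 0.221 -0.948  0.229  0.422]
 [-0.975 -0.216  0.049 -0.052]
 [ 0.003 -0.235 -0.972  0.961]
 [ 0.     0.     0.     1.   ]]
```

View pics/scene0.png

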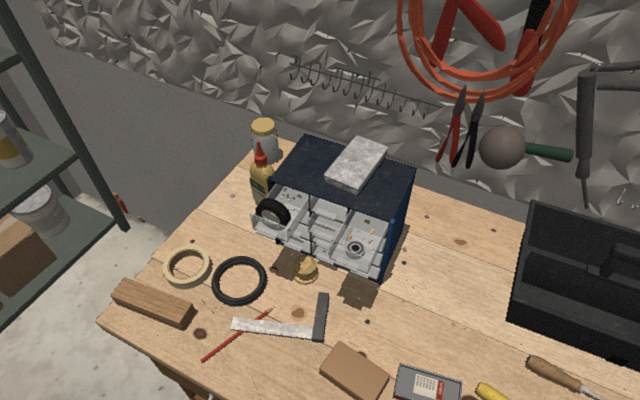

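View pics/top0.png

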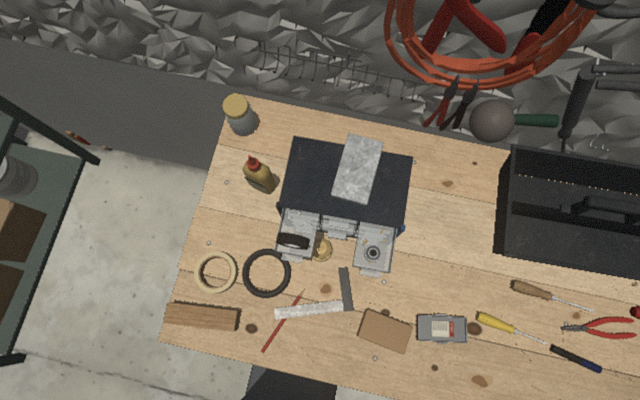

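The tape roll stands in the left drawer (top view about 293,241). The bearing lies in the right drawer (about 373,253). The tin sits on top at about 357,170. I'll enlarge both views.

```bash
python3 - <<'E'
import cv2,numpy as np
a=cv2.imread('pics/top0.png')[125:285,255:425]; cv2.imwrite('pics/c1.png',cv2.resize(a,None,fx=3.5,fy=3.5,interpolation=cv2.INTER_CUBIC))
a=cv2.imread('pics/scene0.png')[130:290,245:425]; cv2.imwrite('pics/c2.png',cv2.resize(a,None,fx=3.5,fy=3.5,interpolation=cv2.INTER_CUBIC))
E
```

```text
(no output)
```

View pics/c1.png

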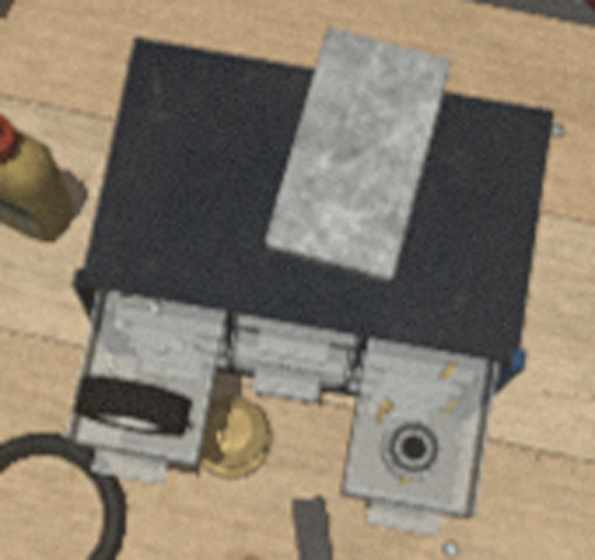

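View pics/c2.png

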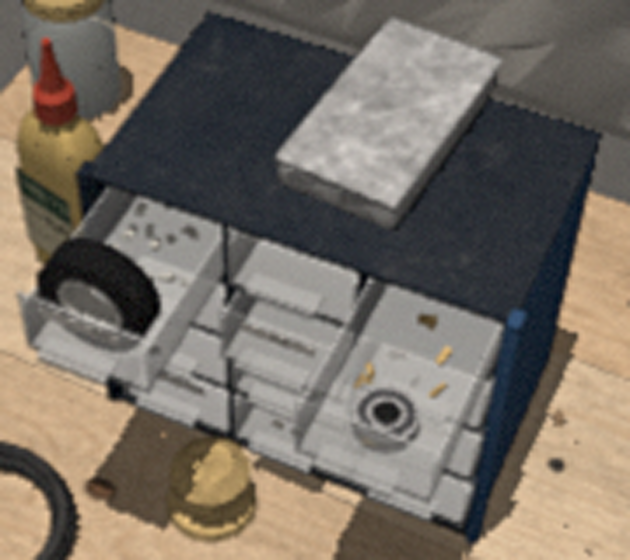

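```bash
python3 - <<'E'
from h import *
def t(u,v,z): return world('top0',255+u/3.5,125+v/3.5,z=z)
P={}
for n,u,v,z in [('FL',88,276,.21),('FR',512,356,.21),('BL',137,38,.21),('BR',553,110,.21),
 ('Ldr front L',72,442,.202),('Ldr front R',198,470,.202),('Rdr front L',343,494,.202),('Rdr front R',472,515,.202),
 ('lipLl',95,470,.176),('lipLr',165,480,.176),('lipRl',368,522,.176),('lipRr',440,530,.176),
 ('tape top L',80,380,.222),('tapetopR',190,402,.222),('tape topmid back',135,378,.222),('tapemid front',135,406,.222),('bearing',412,447,.169),
 ('tin fl',267,243,.231),('tin fr',393,278,.231)]:
  P[n]=t(u,v,z); print(n,P[n].round(4))
m=(P['FL']+P['FR']+P['BL']+P['BR'])/4; e=P['FR']-P['FL']+P['BR']-P['BL']; print('mid',m,'yaw',np.degrees(np.arctan2(e[0],-e[1])), np.linalg.norm(P['FR']-P['FL']),np.linalg.norm(P['FL']-P['BL']))
b=P['BL']-P['FL']+P['BR']-P['FR'];print(np.degrees(np.arctan2(b[1],b[0])))
# tape depth points
q=np.load('pics/top0.npz')
for u,v in [(283,236),(293,237),(303,241),(290,241),(297,243)]: print(world('top0',u,v).round(4))
for f,pt in[('top0',(345,215)),('top0',(300,160)),('top0',(390,170))]: print(world(f,*pt).round(4))
E
```

```text
FL [0.5818 0.0704 0.21  ]
FR [ 0.5895 -0.1663  0.21  ]
BL [0.725  0.0777 0.21  ]
BR [ 0.7349 -0.1638  0.21  ]
Ldr front L [0.4916 0.0573 0.202 ]
Ldr front R [ 0.492  -0.0129  0.202 ]
Rdr front L [ 0.4967 -0.092   0.202 ]
Rdr front R [ 0.5011 -0.1619  0.202 ]
lipLl [0.4816 0.0446 0.176 ]
lipLr [0.4849 0.0052 0.176 ]
lipRl [ 0.4873 -0.1101  0.176 ]
lipRr [ 0.4918 -0.1499  0.176 ]
tape top L [0.5228 0.0585 0.222 ]
tapetopR [ 0.5243 -0.0015  0.222 ]
tape topmid back [0.5304 0.0301 0.222 ]
tapemid front [0.5157 0.0265 0.222 ]
bearing [ 0.5345 -0.1265  0.169 ]
tin fl [ 0.6166 -0.0228  0.231 ]
tin fr [ 0.6126 -0.0931  0.231 ]
mid [ 0.65781158 -0.0454803   0.21      ] yaw 2.116330132488182 0.23683231086614817 0.1434179192307511
1.933468998603189
[0.5209 0.0485 0.2186]
[0.5227 0.0293 0.223 ]
[0.5208 0.0101 0.2131]
[0.5142 0.033  0.2223]
[0.5137 0.0196 0.2203]
[ 0.5881 -0.0566  0.2097]
[0.6776 0.0541 0.2098]
[ 0.697  -0.1244  0.2095]
```

send_rows(motion="1 0.02 0.03 0.01 0 0 -3; 1 0.03 0.05 0.01 0 0 -4; 1 0.03 0.05 0 0 0 -4.5; 1 0.03 0.05 0 0 0 0; 1 0.03 0.05 0 0 0 0", force=20)

```text
clock: 0.72
position: [0.2866, -0.3758, 0.3121]
ee_rot: [3.141, 0.055, -0.0]
force: [1.3, -0.4, 0.5]
width: 0.51
gripper_force: 0.0
```

send_rows(motion="1 0.03 0.05 0 0 0 0; 1 0.03 0.05 0 0 0 0; 1 0.03 0.05 0 0 0 0; 1 0.02 0.05 0 0 0 0; 1 0.02 0.05 0 0 0 0")

```text
clock: 1.35
position: [0.4163, -0.126, 0.3121]
ee_rot: [3.141, 0.055, -0.0]
force: [-0.0, -0.7, 0.2]
width: 0.011
gripper_force: 0.0
```

send_rows(motion="1 0.01 0.05 0 0 0 0; 1 0.01 0.05 0 0 0 0; 1 0.01 0.045 0 0 0 0; 1 0 0.01 -0.02 0 0 0; 1 0 0 -0.013 0 0 0")

```text
clock: 1.98
position: [0.4455, 0.028, 0.2783]
ee_rot: [-3.141, -0.058, 0.002]
force: [0.4, -1.2, 0.1]
width: 0.004
gripper_force: 0.0
```

```bash
python3 - <<'E'
from h import *
p,d=snap('wrist','w1'); print(arm.observe()['position'])
a=snap('top','t1')[0][170:285,255:425]
cv2.imwrite('pics/m.png',np.vstack([cv2.resize(p,(560,350)),cv2.resize(a,(370,250))[:, :].copy() if 0 else cv2.copyMakeBorder(cv2.resize(a,(370,250)),0,0,0,190,0)]))
E
```

```text
[0.44487482 0.02678378 0.27685654]
```

View pics/m.png

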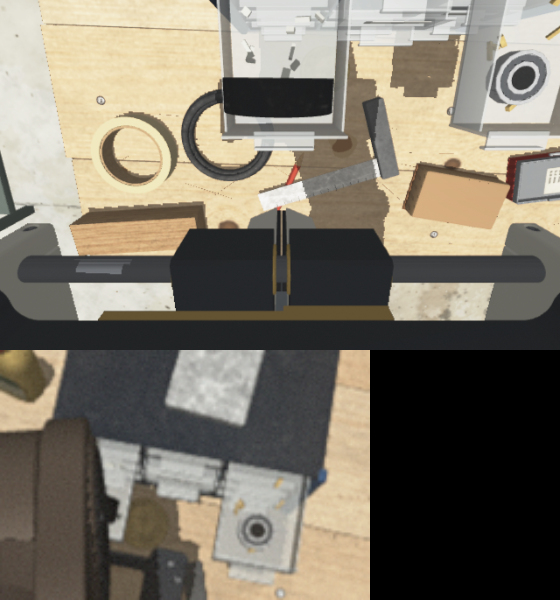

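The wrist view shows the roll (277,97) in line with the closed fingers (281), so I'll push the top of the roll slowly inwards.

send_rows(motion="1 0.02 0 0 0 0 0; 1 0.02 0 0 0 0 0; 1 0.01 0 0 0 0 0; 1 0.006 0 0 0 0 0; 1 0.006 0 0 0 0 0")

```text
clock: 2.7
position: [0.5079, 0.027, 0.2793]
ee_rot: [3.141, 0.054, -0.001]
force: [-0.4, -1.3, 0.6]
width: 0.006
gripper_force: 0.0
```

send_rows(motion="1 0.006 0 0 0 0 0; 1 0.006 0 0 0 0 0; 1 0.006 0 0 0 0 0; 1 0.005 0 0 0 0 0; 1 0 0 0 0 0 0")

```text
clock: 3.32
position: [0.5313, 0.0273, 0.2791]
ee_rot: [-3.141, -0.055, 0.0]
force: [-0.5, -0.2, 0.3]
width: 0.004
gripper_force: 0.0
```

```bash
python3 - <<'E'
from h import *
p,d=snap('wrist','w2'); cv2.imwrite('pics/w2c.png',cv2.resize(p[:300,180:500],(640,600)))
print(arm.observe()['position'])
E
```

```text
[0.53102756 0.02733071 0.27914836]
```

View pics/w2c.png

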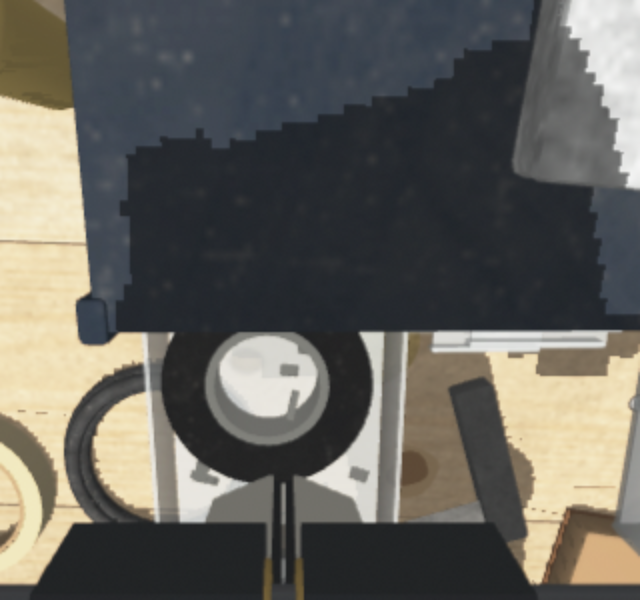

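The roll lies flat in its drawer, with the ring seen face-on around (267,400) in the crop. I'll back off, go down in front of the pull lip and push the drawer in.

send_rows(motion="1 -0.04 -0.001 0 0 0 0; 1 -0.045 -0.001 0 0 0 0; 1 0 0 -0.02 0 0 0; 1 0 0 -0.022 0 0 0; 1 0 0 0 0 0 0")

```text
clock: 4.0
position: [0.4449, 0.0251, 0.2364]
ee_rot: [3.141, 0.055, -0.004]
force: [1.0, -0.1, 0.3]
width: 0.003
gripper_force: 0.0
```

send_rows(motion="1 0.01 0 0 0 0 0; 1 0.015 0 0 0 0 0; 1 0.015 0.001 0 0 0 0; 1 0.015 0.001 0 0 0 0; 1 0.015 0 0 0 0 0")

```text
clock: 4.62
position: [0.5171, 0.0275, 0.2372]
ee_rot: [-3.141, -0.055, 0.0]
force: [0.1, 0.4, -0.3]
width: 0.003
gripper_force: 0.2
```

send_rows(motion="1 0.015 0.001 0 0 0 0; 1 0.012 0 0 0 0 0; 1 0.008 0 0 0 0 0; 1 0.004 0 0 0 0 0; 1 0 0 0 0 0 0")

```text
clock: 5.25
position: [0.5549, 0.0283, 0.2371]
ee_rot: [3.141, 0.055, -0.001]
force: [-0.5, -0.3, -0.0]
width: 0.005
gripper_force: 0.1
```

Expected end is near TCP x ≈ 0.563. I'll creep in until the force rises.

send_rows(motion="1 0.003 0 0 0 0 0; 1 0.003 0 0 0 0 0; 1 0.002 0 0 0 0 0; 1 0.002 0 0 0 0 0; 1 0 0 0 0 0 0")

```text
clock: 5.88
position: [0.5568, 0.0283, 0.2356]
ee_rot: [3.139, 0.057, -0.028]
force: [-32.9, -0.8, 17.2]
width: 0.008
gripper_force: 16.2
```

send_rows(motion="1 -0.015 0 0 0 0 0; 1 -0.04 0 0 0 0 0; 1 -0.05 0 0 0 0 0; 1 -0.02 -0.05 0 0 0 0; 1 0 -0.04 0 0 0 0")

```text
clock: 6.5
position: [0.4386, -0.063, 0.2378]
ee_rot: [3.14, 0.056, 0.002]
force: [1.3, 0.1, -0.0]
width: 0.006
gripper_force: 0.0
```

```bash
python3 - <<'E'
from h import *
print(arm.observe()['position'])
a=snap('scene','s3')[0][150:290,245:425]
b=snap('wrist','w3')[0]
t=snap('top','t3')[0][195:285,265:425]
cv2.imwrite('pics/m3.png',np.hstack([np.vstack([cv2.resize(a,(400,311),interpolation=cv2.INTER_CUBIC),cv2.resize(t,(400,225),interpolation=cv2.INTER_CUBIC)]),cv2.copyMakeBorder(cv2.resize(b[:300,:],(400,400)),0,136,0,0,0)]))
E
```

```text
[ 0.43855673 -0.06296997  0.23780786]
```

View pics/m3.png

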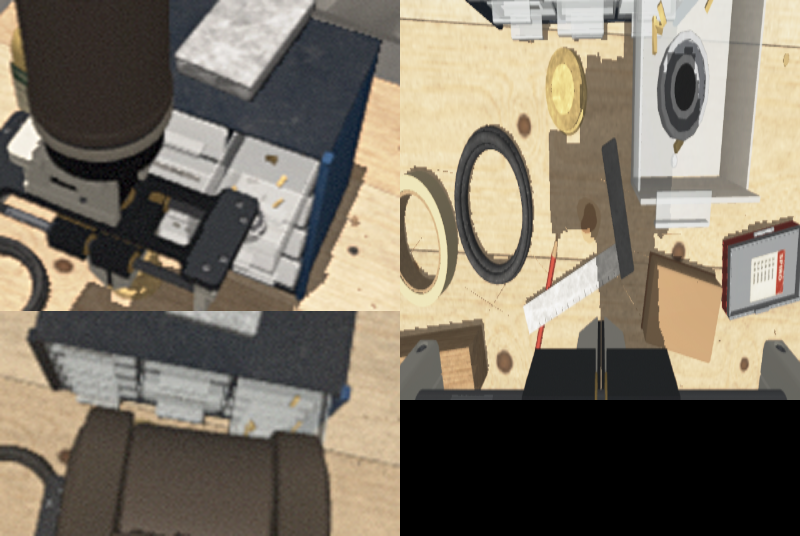

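The left drawer's face now lines up with the fixed middle drawer's (left side of both views). The right drawer is next.

send_rows(motion="1 0 -0.03 0 0 0 0; 1 0 -0.037 0 0 0 0; 1 0.01 0 0 0 0 0; 1 0.015 0 0 0 0 0; 1 0.012 0 0 0 0 0")

```text
clock: 7.28
position: [0.4786, -0.1271, 0.2374]
ee_rot: [-3.14, -0.059, -0.001]
force: [-0.2, 0.6, 0.3]
width: 0.006
gripper_force: 0.3
```

send_rows(motion="1 0.015 0.001 0 0 0 0; 1 0.015 0 0 0 0 0; 1 0.015 0.001 0 0 0 0; 1 0.015 0 0 0 0 0; 1 0.013 0.001 0 0 0 0")

```text
clock: 7.9
position: [0.551, -0.1258, 0.2371]
ee_rot: [3.141, 0.055, -0.0]
force: [-0.4, -0.8, -0.5]
width: 0.003
gripper_force: 0.2
```

send_rows(motion="1 0.005 0 0 0 0 0; 1 0.004 0 0 0 0 0; 1 0.003 0 0 0 0 0; 1 0.003 0 0 0 0 0; 1 0 0 0 0 0 0")

```text
clock: 8.52
position: [0.5618, -0.1259, 0.2366]
ee_rot: [3.141, 0.054, -0.011]
force: [-11.9, 0.9, 6.6]
width: 0.008
gripper_force: 6.2
```

The right drawer stopped at 0.562. That agrees with the left stop at 0.557 given the 2° yaw. I'll withdraw clear and check.

send_rows(motion="1 -0.015 0 0 0 0 0; 1 -0.04 0 0 0 0 0; 1 -0.05 0 0 0 0 0; 1 -0.03 -0.05 0.02 0 0 0; 1 -0.04 -0.06 0.04 0 0 0")

```text
clock: 9.15
position: [0.3978, -0.222, 0.2879]
ee_rot: [3.141, 0.056, -0.0]
force: [1.5, -1.1, -0.1]
width: 0.004
gripper_force: 0.0
```

send_rows(motion="1 -0.03 -0.06 0.02 0 0 0; 1 -0.03 -0.06 0 0 0 0; 1 -0.03 -0.06 0 0 0 0; 1 -0.03 -0.06 0 0 0 0; 1 0 0 0 0 0 0")

```text
clock: 9.78
position: [0.285, -0.4467, 0.3053]
ee_rot: [3.139, 0.041, -0.002]
force: [0.4, 1.0, -0.2]
width: 0.005
gripper_force: 0.0
```

```bash
python3 - <<'E'
from h import *
print(arm.observe()['position'],arm.observe()['force'])
a=snap('scene','s4')[0][130:290,245:425]
t=snap('top','t4')[0][125:285,225:425]
cv2.imwrite('pics/m4.png',np.hstack([cv2.resize(a,(394,350),interpolation=cv2.INTER_CUBIC),cv2.resize(t,(400,350),interpolation=cv2.INTER_CUBIC)]))
E
```

```text
[ 0.28496448 -0.4466723   0.30534634] [ 0.37386451  1.00722733 -0.15550482]
```

View pics/m4.png

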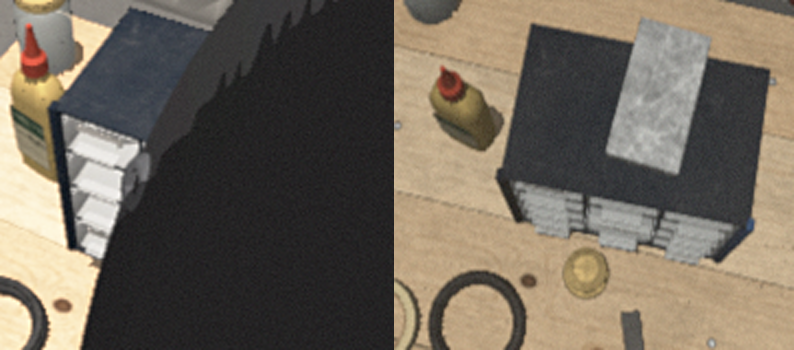

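Both top drawers are flush with the rows below them. The tin, bottle and knob haven't moved.

```bash
python3 -c "
from cell import arm
print(arm.sign_off())"
```

```text
the job is handed in; nothing more can be done
None
```

The tape roll lies flat in the left drawer, both top drawers are pushed fully home with their contents in them, and the tin, bottle and knob are where they were; the job was handed in at about 10 s.

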